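# Serve the smallest roll with the tongs

## Task

Pick up the kitchen tongs, close their jaws on the smallest of the three bread rolls on the chopping board and lift it well clear, its underside at least 10 cm above the board. Touch the rolls only with the tongs, and leave the other two rolls, the salt shaker and the garlic where they are. The program finishes while the gripper is still squeezing the tongs and the roll is held still between their jaws.

Things in the scene. Friction and masses are not known exactly. Their poses are not given: they have to be found in the camera images.
- tongs: Sprung steel kitchen tongs, black jaws, about 230 mm long, 20 mm tall (jaws 24), lying on the worktop, the two arms side by side as an open V; 110 g, balance 15 mm ahead of the origin. Origin: midway between the arms at the place to grip, level with the underside; x to the jaws along the V's midline (arm strips mirror each other), z up, y across. Pivot at x = -90 mm, its hanging loop to -118
- tongs_arm (a joint): how far the tongs are closed, rad: 0 open (jaws 72 mm apart inside), 0.18 jaws 40 mm apart and arms parallel, 0.26 stop. Springs back to 0 when let go. At the grip the spring resists with 3 N when open, 6 N at 0.18; half of any further squeeze reaches the roll. Closing turns the body frame against the midline, by up to 0.13 rad
- tongs_grip (a point): centre of the place to grip, 10 mm above the tongs' origin: upright steel strips 20 mm tall, straight from 25 mm behind to 30 mm ahead of here. Pinch across both arms from above: 52 mm over the outer faces when open, 36 mm at joint 0.18. Squeezed to about 46 mm the tongs can be carried, jaws still about 60 mm apart inside
- tongs_jaws (a point): middle between the jaw plates of the open tongs, 90 mm ahead of the grip, 12 mm above the underside. Plates flat, upright, 42 mm long, 24 mm tall; open: 72 mm apart inside, 82 mm over the outside
- roll_small: the smallest bread roll: round, brown, domed, with one pale score line; 40 mm across, 32 mm tall, sides upright from 8 to 16 mm above its underside, 20 to 45 g. Origin at the centre of its underside, z up
- roll_medium: look-alike bread roll, 50 mm across, 38 mm tall; origin at the centre of its underside
- roll_large: look-alike bread roll, 60 mm across, 44 mm tall; origin at the centre of its underside
- board: beech chopping board, 315 x 405 x 20 mm, fixed on the worktop; origin at the centre of its underside, top 20 mm above it, y along its long side. The three rolls stand in a row along y about 120 mm apart, a little beyond its middle, in any order; the shaker and the garlic stand about 80 mm farther back (+x), over the gaps between the rolls
- shaker: salt shaker, glass with a white domed top, 38 mm across, 59 mm tall, loose on the back of the board; origin at the centre of its underside
- garlic_bulb: garlic bulb, 60 mm across, 59 mm tall, loose on the back of the board; origin at the centre of its underside
Not all that is in view belongs to the job. Several things have the shape of the tongs; the one meant has the colours described above.

How it is judged:
On the way:
1. the tongs are lifted off the worktop in the gripper (height (world z) of tongs above 0.015 m and contact force between the fingers and tongs above 0.5 N), for 0.2 s.
At the end, for the whole second after the job is handed in: For the last second: smallest roll 95 mm or more above the board, squeezed (over 0.3 N) between the jaw plates (within 35 mm of their middle), carried by nothing else; gripper squeezing the tongs (over 1 N); both still; other rolls, shaker, garlic within 25 mm of their start (height (world z) of roll_small above 0.115 m and contact force between the fingers and tongs above 1 N and contact force between tongs_arm and roll_small above 0.3 N and contact force between each of board, the fingers, the arm and roll_small below 0.05 N and x of roll_small in the frame of tongs between 0.055 and 0.125 m and y of roll_small in the frame of tongs between -0.04 and 0.04 m and z of roll_small in the frame of tongs between -0.035 and 0.015 m and value of joint tongs_arm above 0.1 rad and linear speed of each of roll_small, tongs below 0.03 m/s and distance of each of roll_medium, roll_large, shaker, garlic_bulb from where it was at the start of the episode below 0.025 m); the arm keeps its last pose, push and grip.
It fails at once if the gripper or arm touches a roll (contact force between any of the fingers, the arm and roll_small above 0.3 N or contact force between any of the fingers, the arm and roll_medium above 0.3 N or contact force between any of the fingers, the arm and roll_large above 0.3 N).
It fails at once if another roll, the shaker or the garlic is moved by more than 25 mm (distance of any of roll_medium, roll_large, shaker, garlic_bulb from where it was at the start of the episode above 0.025 m).
It also fails if it takes over 37 s, if anything falls off the work surface, if the arm or the gripper's body presses on something with over 40 N, if the wrist force passes 120 N, or if a joint passes its speed limit or range.

## Robot

A 7-joint arm with a two-finger parallel gripper is mounted at the origin on a cart in front of the work surface, level with it; the furniture and walls round the work are solid. World frame = base frame: x ahead of the robot, y to its left, z up, the work surface at z = 0. Lengths are in m, angles in rad, forces in N, time in s.
With the tool pointing down it reaches from about 0.425 to 0.95 m from the base axis. Payload 4.7 kg.
Tool frame: the origin (TCP) lies between the finger pads; the fingertips stand 19 mm ahead of it and the grasp point (between the pads) is the TCP (manip.tcp_to_tips is the distance from the TCP to the fingertips, in m); z points along the fingers, y is the line along which they close (so a half turn about z gives the same grasp; the last joint's range is limited). The gripper opens to 85 mm and grips with 20 to 120 N. Pads are 22 mm wide; open, the fingers measure 114 mm over their backs; the gripper's body (76 mm by 85 mm) begins 54 mm behind the grasp point. The pads swing forward as they close: fully open they stand 13 mm farther back than shut.
Start: joints at [1.177, 0.469, -0.049, 1.532, 0.024, 1.141, -0.082], TCP at [0.241, -0.631, 0.211] pointing down, gripper open.
Joint ranges: [-2.59, 2.59], [-0.33, 1.99], [-1.39, 1.29], [0.1, 2.45], [-1.04, 4.18], [0.21, 1.99], [-2.66, 2.66]. Speed limits (rad/s): [2.57, 2.57, 3.14, 3.14, 3.14, 3.14, 3.14].

## Interface

Orientations are given as a unit quaternion [x, y, z, w].
In Python, from workcell import manip, capture, look_for gives the robot as it stands.
- The arm moves only by the shell command python3 -m pendant 'ROWS' [FORCE]. ROWS is JSON, a list of rows, each an object of numbers: "ax", "ay", "az": the turn, a rotation vector about the tool's x, y, z in rad; "tx", "ty", "tz": the shift along the tool's x, y, z in m; "jaw": the opening in per cent of the stroke, from 0 (shut) to 100 (fully open). A call has 1 to 5 rows; each row shifts and turns the commanded pose from where the row before left it, along the tool's axes as they then stand; what a row does not reach is not made up. A row lasts 1/10 s, in which the tool goes at most 50 mm and 8.59 degrees, less where a joint would pass 70% of its speed; a pose out of reach is approached as far as the arm can. A call is refused whole if a number of a shift passes 0.05 or a number of a turn 0.15, either way. A call with a gripper value outside its range is refused whole. The fingers move at their own pace and stop on an object; FORCE is the grip in N (left out, the last holds). Time passes only in rows, so rows that do not move let the fingers close. It gives the time, the measured TCP pose, the force, the opening and the grip force at its end, in the units of the state.
- manip.get_obs(): the state, without advancing time (a new reading comes with each control period).
- capture(name): name is "scene" or "top" or "wrist"; returns a dict with "frame" (400x640x3 uint8, red, green, blue), "fx", "fy", "cx", "cy" (pixels), "dist_coeffs" ([k1, k2, p1, p2, k3] as OpenCV has them; the pictures are not rectified), "extrinsics" (4x4, takes a point from camera to world coordinates). Camera axes: x right, y up, looking along -z (the intrinsics and any distortion apply to the point x, -y, -z); pixel columns grow to the right and rows downward; lengths in m; the calibration is good to about 2 mm. A picture is of the moment at which its call begins. There is no depth.
- manip.hand_in(): hands the job in; it is judged then, once.
Trained networks look in a picture, given as the dict that the camera call returned (one of the last four; its "shot" number tells which), for a name from the list of things; names that differ only in an ending like _2 or _b are one class to them, and where a whole thing is asked for, a point or a joint stands for the part that bears it (a point fixed in the world has none). Each returns a list of dicts, best first, with "p" (0 to 1); they miss things now and then, are a little off and sometimes report something else, mostly with a low value. They report only what shows in the picture. A call takes as long as a camera call. They do not tell look-alikes from the thing itself.
- look_for(name, picture): "bbox" ([centre column, centre row, width, height] in pixels, round what is visible of it).
The state is a dict: "time_s": time; "qpos": joint angles; "joint_vel": joint speeds; "joint_torque": joint torques, N m; "position": TCP position; "tool_rot": TCP orientation; "force": force on the tool from outside, world axes, zero at the start; "wrist_torque": the same for the moment, N m; "gripper_width": opening from 0.0 (shut) to 1.0 (fully open); "grasp_force": force on a finger pad.
Only numpy, scipy, OpenCV 4.12 (cv2) and the standard library are available. Lean on these libraries where they do the work, as an engineer would, in place of code of your own. Each camera call takes 0.05 s, during which the arm holds its last target. There are 200 camera calls.

## Working session

There is one attempt and no reset: what is moved stays moved. The work goes in short steps, Python scripts to look and compute and a shell command to move; the robot and the scene stay as the last step left them, time stands still between calls to the robot, and variables do not carry over. Pictures are saved under pics/ and viewed, at most 10 in all, crops included, and the job is handed in when it is done.

```bash
mkdir -p pics; ls; cat > h.py <<'E'
import numpy as np, cv2
from workcell import manip, capture, look_for
def ray(c,px):
    K=np.array([[c['fx'],0,c['cx']],[0,c['fy'],c['cy']],[0,0,1.]])
    u=cv2.undistortPoints(np.array([[px]],float),K,np.array(c['dist_coeffs'],float))[0,0]
    T=np.array(c['extrinsics']); return T[:3,3], T[:3,:3]@np.array([u[0],-u[1],-1.])
def at(c,px,z):
    o,d=ray(c,px); return o+d*(z-o[2])/d[2]
def proj(c,p):
    K=np.array([[c['fx'],0,c['cx']],[0,c['fy'],c['cy']],[0,0,1.]])
    T=np.array(c['extrinsics']); q=T[:3,:3].T@(np.array(p,float)-T[:3,3]); q=q*[1,-1,-1]
    return cv2.projectPoints(q.reshape(1,1,3),np.zeros(3),np.zeros(3),K,np.array(c['dist_coeffs'],float))[0].ravel()
E
python3 - <<'E'
from h import *
for n in ['top','scene']:
    c=capture(n); cv2.imwrite(f'pics/{n}0.png',c['frame'][:,:,::-1])
    print(n,np.round(c['extrinsics'],3).tolist(),c['fx'])
    for k,z in [('tongs',.01),('roll_small',.036),('shaker',.05),('garlic_bulb',.05),('board',.02)]:
        for d in look_for(k,c): print(k,round(d['p'],2),np.round(d['bbox']),at(c,d['bbox'][:2],z).round(3))
print(manip.get_obs())
E
```

```text
pics
top [[0.008, 0.998, -0.058, 0.435], [-1.0, 0.009, 0.018, -0.053], [0.018, 0.058, 0.998, 1.434], [0.0, 0.0, 0.0, 1.0]] 487.9278586166101
tongs 0.96 [469. 219.  58.  70.] [ 0.458 -0.498  0.01 ]
tongs 0.85 [377. 217.  51.  73.] [ 0.463 -0.222  0.01 ]
roll_small 0.62 [244. 182.  14.  11.] [0.56  0.165 0.036]
shaker 0.49 [224. 149.  19.  14.] [0.653 0.22  0.05 ]
garlic_bulb 0.59 [266. 153.  16.  14.] [0.642 0.1   0.05 ]
garlic_bulb 0.32 [243. 196. 141. 110.] [0.52  0.163 0.05 ]
scene [[0.819, 0.372, -0.437, -0.21], [-0.574, 0.502, -0.647, -1.138], [-0.021, 0.781, 0.624, 1.105], [0.0, 0.0, 0.0, 1.0]] 462.0956595095246
tongs 0.63 [328. 241.  46.  17.] [ 0.451 -0.194  0.01 ]
tongs 0.58 [393. 296.  79.  20.] [ 0.468 -0.509  0.01 ]
board 0.95 [280. 195.  91.  68.] [0.446 0.113 0.02 ]
{'time_s': 0.6, 'qpos': array([ 1.17709767,  0.46858866, -0.04862311,  1.53251213,  0.02411415,
        1.14100036, -0.08230212]), 'joint_vel': array([ 0.00100852,  0.00119627,  0.00013811, -0.00077961,  0.00087331,
       -0.00061672, -0.00102516]), 'joint_torque': array([-3.07931014e-04, -5.09865403e+01, -4.63004038e-02, -2.37898421e+01,
        1.10074418e-02,  1.05515261e-03, -7.87770169e-07]), 'position': array([ 0.24087093, -0.63057364,  0.21093743]), 'tool_rot': array([9.83408169e-01, 1.81406647e-01, 2.53197110e-05, 3.36983330e-05]), 'force': array([-0.44123823,  1.19164275,  0.53804706]), 'wrist_torque': array([ 0.03857112, -0.03676011,  0.01625599]), 'grasp_force': 0.0, 'gripper_width': 1.0021547461343383}
```

```bash
python3 - <<'E'
import cv2
a=cv2.imread('pics/top0.png')[110:310,150:550]; cv2.imwrite('pics/top0c.png',cv2.resize(a,None,fx=2,fy=2,interpolation=cv2.INTER_CUBIC))
E
```

```text
(no output)
```

View pics/top0c.png

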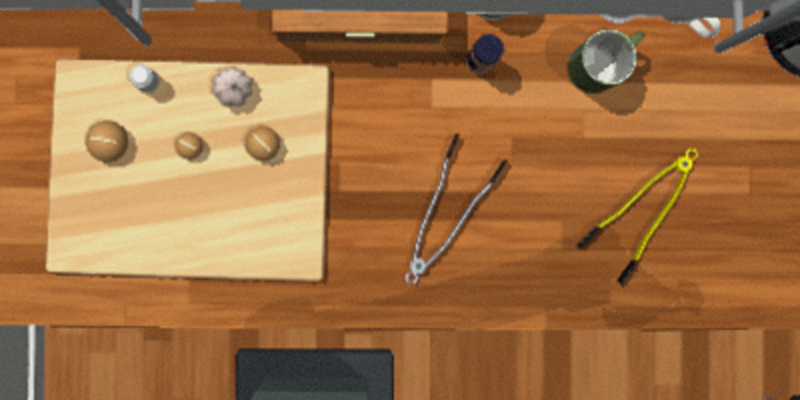

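View pics/scene0.png

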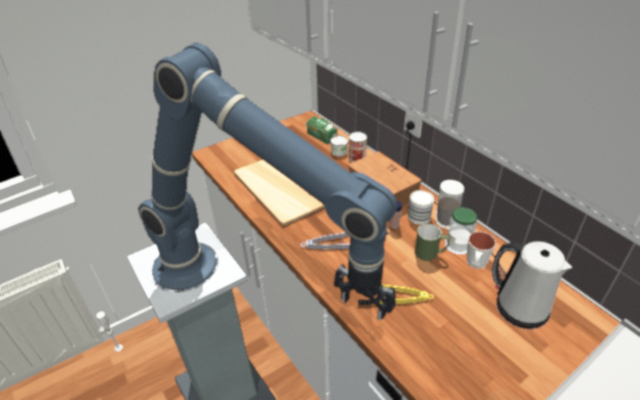

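Grey steel tongs are at top px (377,217), which is crop (455,215). The yellow look-alike is at (469,219). The rolls are at top px (203,180) large, (244,183) small in the middle, and (281,181) medium. The shaker is at (221,148) and the garlic at (266,153). I choose the grey tongs and the middle roll, and will check both in close wrist crops.

```bash
python3 - <<'E'
from h import *
c=capture('top')
P=[at(c,p,.012) for p in [(358.5,244),(376.5,182.5),(400.5,196)]]
for p in P: print(p.round(3))
m=(P[1]+P[2])/2; d=m-P[0]; print('yaw deg',np.degrees(np.arctan2(d[1],d[0])),'len',np.linalg.norm(d),'grip',P[0]+d/np.linalg.norm(d)*.09)
for p in [(203,180),(244,183),(281,181)]: print(at(c,p,.04).round(3))
o=manip.get_obs(); 
from scipy.spatial.transform import Rotation as R
M=R.from_quat(o['tool_rot']).as_matrix(); print(M.round(2).tolist())
g=P[0]+d/np.linalg.norm(d)*.09; print('tool delta',M.T@(g+[0,0,.2]-o['position']), manip.tcp_to_tips)
w=capture('wrist'); E=np.array(w['extrinsics']); print(w['fx'],(M.T@(E[:3,3]-o['position'])).round(3),(M.T@E[:3,:3]).round(2).tolist())
E
```

```text
[ 0.384 -0.169  0.012]
[ 0.564 -0.221  0.012]
[ 0.525 -0.292  0.012]
yaw deg -28.585865875397854 len 0.18289438928682086 grip [ 0.46340539 -0.21179583  0.012     ]
[0.565 0.281 0.04 ]
[0.557 0.163 0.04 ]
[0.564 0.057 0.04 ]
[[0.93, 0.36, 0.0], [0.36, -0.93, -0.0], [0.0, 0.0, -1.0]]
tool delta [ 0.35730396 -0.31183186 -0.00107737] 0.019
292.0795413611652 [ 0.078 -0.001 -0.162] [[0.0, 0.95, 0.31], [1.0, -0.0, -0.0], [-0.0, 0.31, -0.95]]
```

```bash
python3 -m pendant '[{"tx":0.036,"ty":-0.031},{"tx":0.036,"ty":-0.031},{"tx":0.036,"ty":-0.031},{"tx":0.036,"ty":-0.031},{"tx":0.036,"ty":-0.031}]'; python3 -m pendant '[{"tx":0.036,"ty":-0.031},{"tx":0.036,"ty":-0.031},{"tx":0.036,"ty":-0.031},{"tx":0.036,"ty":-0.031},{"tx":0.034,"ty":-0.031}]'; python3 -m pendant '[{"az":0.145},{"az":0.145},{"az":0.145},{"az":0.145},{"az":0.145}]';python3 -m pendant '[{"az":0.14},{},{}]'
python3 - <<'E'
from h import *
print(manip.get_obs()['qpos'].round(2))
c=capture('wrist'); cv2.imwrite('pics/w1.png',c['frame'][:,:,::-1])
E
```

```text
[ 1.18  0.47 -0.05  1.53  0.02  1.14 -0.08]invalid input at $[0]: expected keys ax, ay, az, tx, ty, tz, jaw
invalid input at $[0]: expected keys ax, ay, az, tx, ty, tz, jaw
invalid input at $[0]: expected keys ax, ay, az, tx, ty, tz, jaw
invalid input at $[0]: expected keys ax, ay, az, tx, ty, tz, jaw
```

View pics/w1.png

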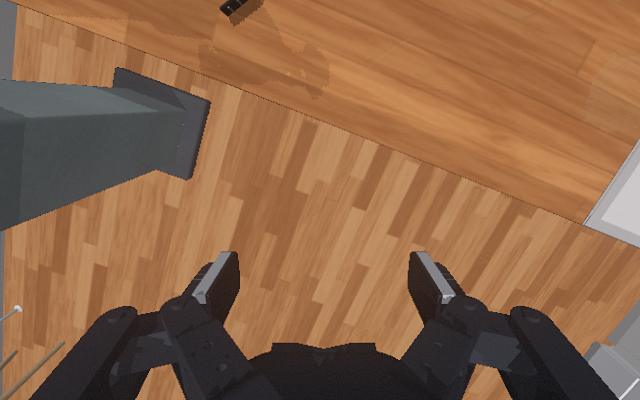

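The move was refused because every key is required, so the arm hasn't moved. The picture shows only the floor, with the finger pads at (228,275) and (422,275). I'll retype the rows in full.

```bash
python3 -m pendant '[{"ax":0,"ay":0,"az":0,"tx":0.036,"ty":-0.031,"tz":0,"jaw":100},{"ax":0,"ay":0,"az":0,"tx":0.036,"ty":-0.031,"tz":0,"jaw":100},{"ax":0,"ay":0,"az":0,"tx":0.036,"ty":-0.031,"tz":0,"jaw":100},{"ax":0,"ay":0,"az":0,"tx":0.036,"ty":-0.031,"tz":0,"jaw":100},{"ax":0,"ay":0,"az":0,"tx":0.036,"ty":-0.031,"tz":0,"jaw":100}]' && python3 -m pendant '[{"ax":0,"ay":0,"az":0,"tx":0.036,"ty":-0.031,"tz":0,"jaw":100},{"ax":0,"ay":0,"az":0,"tx":0.036,"ty":-0.031,"tz":0,"jaw":100},{"ax":0,"ay":0,"az":0,"tx":0.036,"ty":-0.031,"tz":0,"jaw":100},{"ax":0,"ay":0,"az":0,"tx":0.036,"ty":-0.031,"tz":0,"jaw":100},{"ax":0,"ay":0,"az":0,"tx":0.034,"ty":-0.031,"tz":0,"jaw":100}]' && python3 -m pendant '[{"ax":0,"ay":0,"az":0.145,"tx":0,"ty":0,"tz":0,"jaw":100},{"ax":0,"ay":0,"az":0.145,"tx":0,"ty":0,"tz":0,"jaw":100},{"ax":0,"ay":0,"az":0.145,"tx":0,"ty":0,"tz":0,"jaw":100},{"ax":0,"ay":0,"az":0.145,"tx":0,"ty":0,"tz":0,"jaw":100},{"ax":0,"ay":0,"az":0.145,"tx":0,"ty":0,"tz":0,"jaw":100}]' && python3 -m pendant '[{"ax":0,"ay":0,"az":0.14,"tx":0,"ty":0,"tz":0,"jaw":100},{"ax":0,"ay":0,"az":0,"tx":0,"ty":0,"tz":0,"jaw":100},{"ax":0,"ay":0,"az":0,"tx":0,"ty":0,"tz":0,"jaw":100}]'
python3 - <<'E'
from h import *
print(manip.get_obs()['qpos'].round(2))
c=capture('wrist'); cv2.imwrite('pics/w2.png',c['frame'][:,:,::-1])
E
```

```text
time_s: 1.25
position: [0.3545, -0.4199, 0.2112]
tool_rot: [0.983, 0.181, 0.0, 0.0]
force: [1.2, -0.9, -0.3]
gripper_width: 0.998
grasp_force: 0.0
time_s: 1.75
position: [0.4656, -0.2114, 0.2114]
tool_rot: [0.983, 0.181, 0.001, 0.0]
force: [0.8, -1.1, 0.8]
gripper_width: 0.995
grasp_force: 0.0
time_s: 2.25
position: [0.4647, -0.2132, 0.2111]
tool_rot: [0.983, -0.182, 0.0, 0.0]
force: [0.8, -0.7, -0.7]
gripper_width: 0.996
grasp_force: 0.0
time_s: 2.55
position: [0.4648, -0.2132, 0.2111]
tool_rot: [0.969, -0.246, 0.0, 0.0]
force: [0.0, -0.5, -0.0]
gripper_width: 1.0
grasp_force: 0.0
[ 0.49  0.21 -0.16  1.91  0.04  1.03 -1.76]
```

View pics/w2.png

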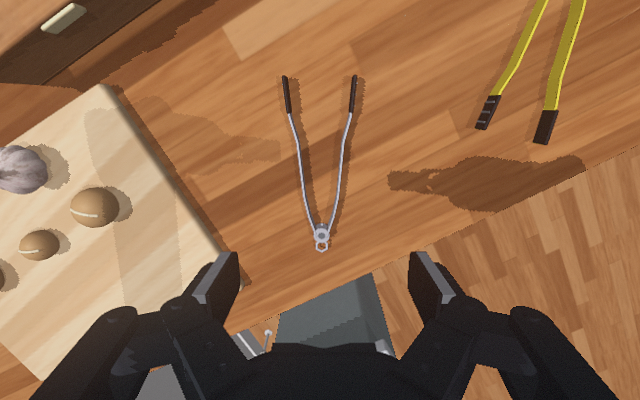

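The wrist view shows the steel tongs with black jaws: jaws at (287,95) and (353,95), pivot at (321,236). The yellow look-alike is at the upper right. The small roll is at (40,245) and the medium roll at (94,207). The choice is confirmed.

```bash
python3 - <<'E'
from h import *
from scipy.spatial.transform import Rotation as R
c=capture('wrist'); f=c['frame'].astype(int)
J=[at(c,p,.02) for p in [(287,95),(353,95)]]; pv=at(c,(321,236),.02)
m=(J[0]+J[1])/2; d=m-pv; L=np.linalg.norm(d); g=pv+d/L*.09
print('jaws',m.round(4),'pivot',pv.round(4),L,np.linalg.norm(J[0]-J[1]),'yaw',np.degrees(np.arctan2(d[1],d[0])))
for q in [pv+d/L*.09, m-d/L*.09]: print('grip',q.round(4))
o=manip.get_obs();M=R.from_quat(o['tool_rot']).as_matrix()
print('tool yaw',np.degrees(np.arctan2(M[1,0],M[0,0])))
t=g.copy(); t[2]=.022; print('delta tool',(M.T@(t-o['position'])).round(4))
for d in look_for('roll_small',c)[:4]: print(d['p'],np.round(d['bbox']),at(c,d['bbox'][:2],.036).round(4))
E
```

```text
jaws [ 0.5444 -0.2513  0.02  ] pivot [ 0.3888 -0.1677  0.02  ] 0.17668289321626532 0.07555123239206267 yaw -28.25576793997139
grip [ 0.468  -0.2103  0.02  ]
grip [ 0.4651 -0.2087  0.02  ]
tool yaw -28.54654042436594
delta tool [ 0.0015 -0.0042  0.189 ]
0.79 [ 37. 244.  43.  31.] [0.5616 0.1626 0.036 ]
```

```bash
python3 -m pendant '[{"ax":0,"ay":0,"az":0,"tx":0,"ty":-0.004,"tz":0.04,"jaw":100},{"ax":0,"ay":0,"az":0,"tx":0,"ty":0,"tz":0.04,"jaw":100},{"ax":0,"ay":0,"az":0,"tx":0,"ty":0,"tz":0.04,"jaw":100},{"ax":0,"ay":0,"az":0,"tx":0,"ty":0,"tz":0.03,"jaw":100},{"ax":0,"ay":0,"az":0,"tx":0,"ty":0,"tz":0.02,"jaw":100}]' && python3 -m pendant '[{"ax":0,"ay":0,"az":0,"tx":0,"ty":0,"tz":0.01,"jaw":100},{"ax":0,"ay":0,"az":0,"tx":0,"ty":0,"tz":0.007,"jaw":100},{"ax":0,"ay":0,"az":0,"tx":0,"ty":0,"tz":0.006,"jaw":75},{"ax":0,"ay":0,"az":0,"tx":0,"ty":0,"tz":0,"jaw":75},{"ax":0,"ay":0,"az":0,"tx":0,"ty":0,"tz":0,"jaw":75}]' 20
python3 - <<'E'
from h import *
c=capture('wrist'); cv2.imwrite('pics/w3.png',c['frame'][:,:,::-1])
E
```

```text
time_s: 3.2
position: [0.4654, -0.2093, 0.0387]
tool_rot: [0.969, -0.247, -0.001, -0.0]
force: [-0.6, 0.7, 0.4]
gripper_width: 1.0
grasp_force: 0.0
time_s: 3.7
position: [0.4672, -0.21, 0.0186]
tool_rot: [0.969, -0.247, 0.001, 0.0]
force: [0.3, -0.1, 0.9]
gripper_width: 0.751
grasp_force: 0.0
```

View pics/w3.png

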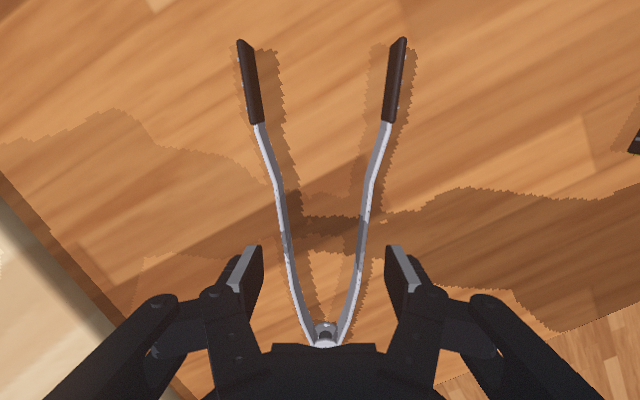

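The tongs sit centred between the pads: arms at (287,240) and (362,240), pads at (255,265) and (393,265). Now squeeze to about 45 mm and lift.

```bash
python3 -m pendant '[{"ax":0,"ay":0,"az":0,"tx":0,"ty":0,"tz":0,"jaw":60},{"ax":0,"ay":0,"az":0,"tx":0,"ty":0,"tz":0,"jaw":53},{"ax":0,"ay":0,"az":0,"tx":0,"ty":0,"tz":0,"jaw":53},{"ax":0,"ay":0,"az":0,"tx":0,"ty":0,"tz":0,"jaw":53},{"ax":0,"ay":0,"az":0,"tx":0,"ty":0,"tz":0,"jaw":53}]' 20 && python3 -m pendant '[{"ax":0,"ay":0,"az":0,"tx":0,"ty":0,"tz":-0.01,"jaw":53},{"ax":0,"ay":0,"az":0,"tx":0,"ty":0,"tz":-0.02,"jaw":53},{"ax":0,"ay":0,"az":0,"tx":0,"ty":0,"tz":-0.02,"jaw":53},{"ax":0,"ay":0,"az":0,"tx":0,"ty":0,"tz":-0.01,"jaw":53},{"ax":0,"ay":0,"az":0,"tx":0,"ty":0,"tz":0,"jaw":53}]'
python3 - <<'E'
from h import *
c=capture('wrist'); cv2.imwrite('pics/w4.png',c['frame'][:,:,::-1])
E
```

```text
time_s: 4.25
position: [0.4667, -0.2098, 0.018]
tool_rot: [0.969, -0.247, 0.0, 0.0]
force: [0.7, -0.0, -0.4]
gripper_width: 0.531
grasp_force: 0.0
time_s: 4.75
position: [0.4678, -0.2102, 0.0796]
tool_rot: [0.969, -0.248, 0.002, 0.0]
force: [0.2, -0.2, -0.9]
gripper_width: 0.532
grasp_force: 0.0
```

View pics/w4.png

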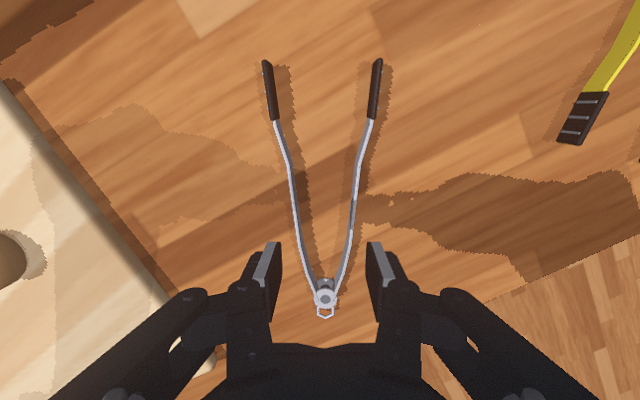

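The tongs stayed on the worktop: pivot at (325,298), arms well inside the pads at (281,265) and (367,265). Either the pads stand higher than assumed or the opening is wider. I'll go down again, probing for contact.

```bash
python3 -m pendant '[{"ax":0,"ay":0,"az":0,"tx":0,"ty":0,"tz":-0.01,"jaw":75},{"ax":0,"ay":0,"az":0,"tx":0,"ty":0,"tz":0,"jaw":75},{"ax":0,"ay":0,"az":0,"tx":0,"ty":0,"tz":0.03,"jaw":75},{"ax":0,"ay":0,"az":0,"tx":0,"ty":0,"tz":0.03,"jaw":75},{"ax":0,"ay":0,"az":0,"tx":0,"ty":0,"tz":0.01,"jaw":75}]' && for i in 1; do python3 -m pendant '[{"ax":0,"ay":0,"az":0,"tx":0,"ty":0,"tz":0,"jaw":75},{"ax":0,"ay":0,"az":0,"tx":0,"ty":0,"tz":0.002,"jaw":75},{"ax":0,"ay":0,"az":0,"tx":0,"ty":0,"tz":0,"jaw":75}]'; done; python3 -m pendant '[{"ax":0,"ay":0,"az":0,"tx":0,"ty":0,"tz":0.002,"jaw":75},{"ax":0,"ay":0,"az":0,"tx":0,"ty":0,"tz":0,"jaw":75}]'
```

```text
time_s: 5.3
position: [0.4645, -0.2089, 0.0153]
tool_rot: [0.969, -0.247, -0.003, -0.0]
force: [-0.1, 1.2, 0.4]
gripper_width: 0.749
grasp_force: 0.0
time_s: 5.6
position: [0.4675, -0.2101, 0.0168]
tool_rot: [0.969, -0.248, 0.001, 0.0]
force: [-0.8, -0.5, 0.1]
gripper_width: 0.748
grasp_force: 0.0
time_s: 5.8
position: [0.467, -0.2099, 0.0144]
tool_rot: [0.969, -0.248, 0.001, 0.0]
force: [-0.6, 0.2, 0.2]
gripper_width: 0.751
grasp_force: 0.0
```

```bash
python3 -m pendant '[{"ax":0,"ay":0,"az":0,"tx":0,"ty":0,"tz":0,"jaw":58},{"ax":0,"ay":0,"az":0,"tx":0,"ty":0,"tz":0,"jaw":53},{"ax":0,"ay":0,"az":0,"tx":0,"ty":0,"tz":0,"jaw":53},{"ax":0,"ay":0,"az":0,"tx":0,"ty":0,"tz":0,"jaw":53}]'; python3 -m pendant '[{"ax":0,"ay":0,"az":0,"tx":0,"ty":0,"tz":0,"jaw":49},{"ax":0,"ay":0,"az":0,"tx":0,"ty":0,"tz":0,"jaw":49},{"ax":0,"ay":0,"az":0,"tx":0,"ty":0,"tz":0,"jaw":49}]'
python3 - <<'E'
from h import *
c=capture('wrist'); cv2.imwrite('pics/w5.png',c['frame'][:,:,::-1][:, 120:520])
E
```

```text
time_s: 6.2
position: [0.4667, -0.2098, 0.014]
tool_rot: [0.969, -0.247, 0.0, 0.0]
force: [0.1, 0.7, -0.1]
gripper_width: 0.529
grasp_force: 0.0
time_s: 6.5
position: [0.4666, -0.2098, 0.0139]
tool_rot: [0.969, -0.247, 0.0, 0.0]
force: [0.2, 0.7, -0.3]
gripper_width: 0.489
grasp_force: 0.0
```

View pics/w5.png

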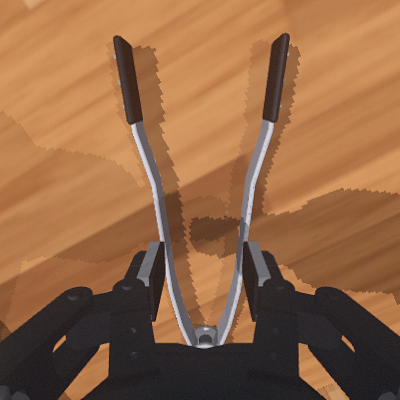

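```bash
python3 -m pendant '[{"ax":0,"ay":0,"az":0,"tx":0,"ty":0,"tz":0,"jaw":45},{"ax":0,"ay":0,"az":0,"tx":0,"ty":0,"tz":0,"jaw":45},{"ax":0,"ay":0,"az":0,"tx":0,"ty":0,"tz":0,"jaw":45}]';  python3 -m pendant '[{"ax":0,"ay":0,"az":0,"tx":0,"ty":0,"tz":0,"jaw":41},{"ax":0,"ay":0,"az":0,"tx":0,"ty":0,"tz":0,"jaw":41},{"ax":0,"ay":0,"az":0,"tx":0,"ty":0,"tz":0,"jaw":41}]'
python3 - <<'E'
from h import *
a=cv2.imread('pics/w5.png')
c=capture('wrist'); b=c['frame'][:,:,::-1][:, 120:520]
cv2.imwrite('pics/w6.png',np.hstack([a[20:380,:],b[20:380,:]]))
s=capture('scene'); o=manip.get_obs(); p=np.array(o['position']); print(proj(s,p),proj(s,[p[0],p[1],0]),proj(s,p+[0,0,.05]))
x,y=proj(s,p).astype(int); cv2.imwrite('pics/s6.png',cv2.resize(s['frame'][y-60:y+40,x-70:x+70,::-1],None,fx=5,fy=5,interpolation=cv2.INTER_CUBIC))
E
```

```text
time_s: 6.85
position: [0.4666, -0.2098, 0.0139]
tool_rot: [0.969, -0.247, 0.0, 0.0]
force: [-0.1, 0.1, 0.6]
gripper_width: 0.451
grasp_force: 0.0
time_s: 7.15
position: [0.4666, -0.2097, 0.0139]
tool_rot: [0.969, -0.247, 0.0, 0.0]
force: [0.3, 0.5, -0.2]
gripper_width: 0.413
grasp_force: 0.0
[334.22359768 240.47388939] [334.23783506 243.41597085] [334.17000913 229.63048276]
```

View pics/w6.png

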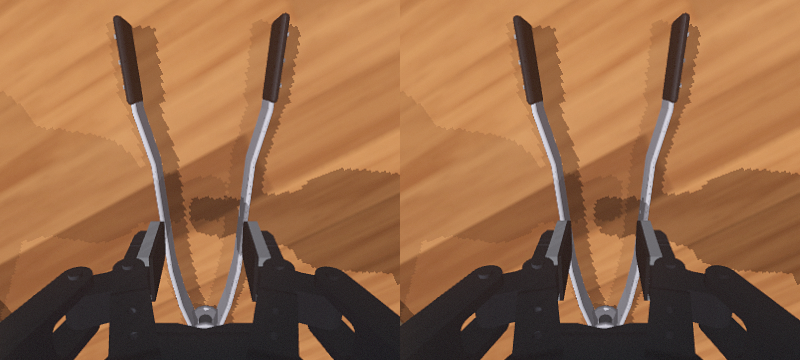

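Left (w5) and right (w6) compared: the jaws haven't moved, and the pads at (571,242) and (638,242) now overlap the strips in view with zero force. So the pads are above the strips, and the fingers stand higher than I took them to be. I'll reopen and probe downward in small steps.

```bash
python3 -m pendant '[{"ax":0,"ay":0,"az":0,"tx":0,"ty":0,"tz":0,"jaw":75},{"ax":0,"ay":0,"az":0,"tx":0,"ty":0,"tz":0,"jaw":75},{"ax":0,"ay":0,"az":0,"tx":0,"ty":0,"tz":0.004,"jaw":75},{"ax":0,"ay":0,"az":0,"tx":0,"ty":0,"tz":0.004,"jaw":75},{"ax":0,"ay":0,"az":0,"tx":0,"ty":0,"tz":0,"jaw":75}]'; python3 -m pendant '[{"ax":0,"ay":0,"az":0,"tx":0,"ty":0,"tz":0.003,"jaw":75},{"ax":0,"ay":0,"az":0,"tx":0,"ty":0,"tz":0,"jaw":75}]'
```

```text
time_s: 7.75
position: [0.4661, -0.2096, 0.0052]
tool_rot: [0.969, -0.247, -0.001, -0.0]
force: [-0.5, -0.5, -1.4]
gripper_width: 0.752
grasp_force: 0.0
time_s: 7.95
position: [0.4664, -0.2097, 0.0025]
tool_rot: [0.969, -0.247, -0.0, -0.0]
force: [-0.1, -0.2, -0.9]
gripper_width: 0.75
grasp_force: 0.0
```

```bash
python3 -m pendant '[{"ax":0,"ay":0,"az":0,"tx":0,"ty":0,"tz":0.004,"jaw":75},{"ax":0,"ay":0,"az":0,"tx":0,"ty":0,"tz":0,"jaw":75}]'; python3 -m pendant '[{"ax":0,"ay":0,"az":0,"tx":0,"ty":0,"tz":0.003,"jaw":75},{"ax":0,"ay":0,"az":0,"tx":0,"ty":0,"tz":0,"jaw":75}]';  python3 -m pendant '[{"ax":0,"ay":0,"az":0,"tx":0,"ty":0,"tz":0.003,"jaw":75},{"ax":0,"ay":0,"az":0,"tx":0,"ty":0,"tz":0,"jaw":75}]'
```

```text
time_s: 8.15
position: [0.4663, -0.2097, -0.0015]
tool_rot: [0.969, -0.247, -0.0, -0.0]
force: [-0.0, 0.9, 0.7]
gripper_width: 0.749
grasp_force: 0.0
time_s: 8.35
position: [0.4664, -0.2097, -0.0044]
tool_rot: [0.969, -0.247, -0.0, -0.0]
force: [-0.1, 0.0, 0.5]
gripper_width: 0.752
grasp_force: 0.0
time_s: 8.55
position: [0.4664, -0.2097, -0.0074]
tool_rot: [0.969, -0.248, -0.0, -0.0]
force: [0.3, 0.2, -0.1]
gripper_width: 0.749
grasp_force: 0.0
```

```bash
python3 -m pendant '[{"ax":0,"ay":0,"az":0,"tx":0,"ty":0,"tz":0.003,"jaw":75},{"ax":0,"ay":0,"az":0,"tx":0,"ty":0,"tz":0,"jaw":75}]';  python3 -m pendant '[{"ax":0,"ay":0,"az":0,"tx":0,"ty":0,"tz":0.003,"jaw":70},{"ax":0,"ay":0,"az":0,"tx":0,"ty":0,"tz":0,"jaw":70}]'; python3 -m pendant '[{"ax":0,"ay":0,"az":0,"tx":0,"ty":0,"tz":0,"jaw":54},{"ax":0,"ay":0,"az":0,"tx":0,"ty":0,"tz":0,"jaw":54},{"ax":0,"ay":0,"az":0,"tx":0,"ty":0,"tz":0,"jaw":54}]'
```

```text
time_s: 8.75
position: [0.4664, -0.2097, -0.0104]
tool_rot: [0.969, -0.247, -0.0, -0.0]
force: [-0.4, -0.1, -0.4]
gripper_width: 0.746
grasp_force: 0.0
time_s: 8.95
position: [0.4664, -0.2097, -0.0134]
tool_rot: [0.969, -0.247, -0.0, -0.0]
force: [-0.4, 0.2, 1.1]
gripper_width: 0.702
grasp_force: 0.0
time_s: 9.25
position: [0.4672, -0.2099, -0.0125]
tool_rot: [0.969, -0.247, 0.001, 0.0]
force: [0.2, 0.6, 5.5]
gripper_width: 0.543
grasp_force: 5.6
```

```bash
python3 -m pendant '[{"ax":0,"ay":0,"az":0,"tx":0,"ty":0,"tz":-0.002,"jaw":54},{"ax":0,"ay":0,"az":0,"tx":0,"ty":0,"tz":0,"jaw":53},{"ax":0,"ay":0,"az":0,"tx":0,"ty":0,"tz":0,"jaw":53}]'; python3 -m pendant '[{"ax":0,"ay":0,"az":0,"tx":0,"ty":0,"tz":-0.01,"jaw":53},{"ax":0,"ay":0,"az":0,"tx":0,"ty":0,"tz":-0.02,"jaw":53},{"ax":0,"ay":0,"az":0,"tx":0,"ty":0,"tz":-0.01,"jaw":53},{"ax":0,"ay":0,"az":0,"tx":0,"ty":0,"tz":0,"jaw":53}]'
python3 - <<'E'
from h import *
c=capture('wrist'); cv2.imwrite('pics/w7.png',c['frame'][:,:,::-1])
E
```

```text
time_s: 9.55
position: [0.4662, -0.2097, -0.0114]
tool_rot: [0.969, -0.248, -0.0, -0.0]
force: [-0.2, 0.1, -1.3]
gripper_width: 0.529
grasp_force: 4.0
time_s: 9.95
position: [0.4679, -0.2103, 0.0306]
tool_rot: [0.969, -0.248, 0.002, 0.0]
force: [0.5, 0.0, -1.2]
gripper_width: 0.532
grasp_force: 4.0
```

View pics/w7.png

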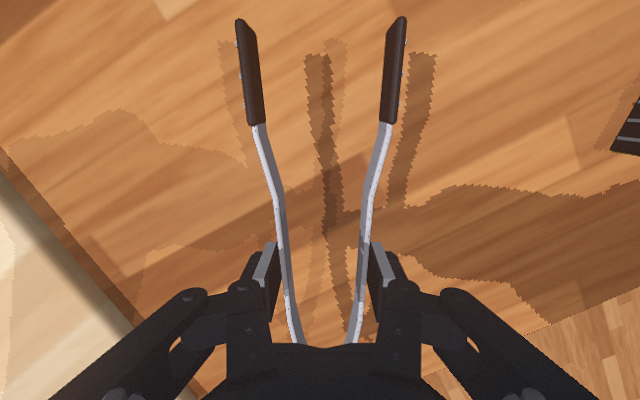

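The tongs are held off the worktop. The jaws at (248,70) and (393,70) are still open and symmetric about column 321, and grasp force is 4 N. Raise, turn to yaw 0, and carry across.

```bash
python3 -m pendant '[{"ax":0,"ay":0,"az":-0.05,"tx":0,"ty":0,"tz":-0.01,"jaw":53},{"ax":0,"ay":0,"az":-0.1,"tx":0,"ty":0,"tz":-0.02,"jaw":53},{"ax":0,"ay":0,"az":-0.1,"tx":0,"ty":0,"tz":-0.03,"jaw":53},{"ax":0,"ay":0,"az":-0.1,"tx":0,"ty":0,"tz":-0.02,"jaw":53},{"ax":0,"ay":0,"az":-0.1,"tx":0,"ty":0,"tz":-0.01,"jaw":53}]'; python3 -m pendant '[{"ax":0,"ay":0,"az":-0.05,"tx":0,"ty":-0.01,"tz":0,"jaw":53},{"ax":0,"ay":0,"az":0,"tx":0,"ty":-0.02,"tz":0,"jaw":53},{"ax":0,"ay":0,"az":0,"tx":0,"ty":-0.03,"tz":0,"jaw":53},{"ax":0,"ay":0,"az":0,"tx":0,"ty":-0.03,"tz":0,"jaw":53},{"ax":0,"ay":0,"az":0,"tx":0,"ty":-0.03,"tz":0,"jaw":53}]'; python3 -m pendant '[{"ax":0,"ay":0,"az":0,"tx":0,"ty":-0.03,"tz":0,"jaw":53},{"ax":0,"ay":0,"az":0,"tx":0,"ty":-0.03,"tz":0,"jaw":53},{"ax":0,"ay":0,"az":0,"tx":0,"ty":-0.03,"tz":0,"jaw":53},{"ax":0,"ay":0,"az":0,"tx":0,"ty":-0.03,"tz":0,"jaw":53},{"ax":0,"ay":0,"az":0,"tx":0,"ty":-0.03,"tz":0,"jaw":53}]';python3 -m pendant '[{"ax":0,"ay":0,"az":0,"tx":0,"ty":-0.03,"tz":0,"jaw":53},{"ax":0,"ay":0,"az":0,"tx":0,"ty":-0.03,"tz":0,"jaw":53},{"ax":0,"ay":0,"az":0,"tx":0,"ty":-0.025,"tz":0,"jaw":53},{"ax":0,"ay":0,"az":0,"tx":0,"ty":-0.015,"tz":0,"jaw":53},{"ax":0,"ay":0,"az":0,"tx":0,"ty":0,"tz":0,"jaw":53}]'
python3 - <<'E'
from h import *
c=capture('wrist'); cv2.imwrite('pics/w8.png',c['frame'][:,:,::-1])
from scipy.spatial.transform import Rotation as R
o=manip.get_obs();M=R.from_quat(o['tool_rot']).as_matrix(); p=o['position']
print('yaw',np.degrees(np.arctan2(M[1,0],M[0,0])),o['qpos'].round(2))
for d in look_for('roll_small',c):
    q=at(c,d['bbox'][:2],.038); print(round(d['p'],2),np.round(d['bbox']),q.round(4),(M.T@(q-p)).round(4))
for d in look_for('tongs_jaws',c): print('jaws',round(d['p'],2),np.round(d['bbox']))
E
```

```text
time_s: 10.5
position: [0.4671, -0.21, 0.1201]
tool_rot: [1.0, -0.023, 0.001, 0.0]
force: [0.2, 0.3, -1.3]
gripper_width: 0.531
grasp_force: 4.0
time_s: 11.0
position: [0.4658, -0.0878, 0.1175]
tool_rot: [1.0, -0.0, -0.001, -0.0]
force: [-0.1, 0.0, -1.2]
gripper_width: 0.534
grasp_force: 4.0
time_s: 11.5
position: [0.4656, 0.062, 0.1175]
tool_rot: [1.0, 0.0, -0.001, 0.0]
force: [0.1, -0.3, -1.4]
gripper_width: 0.526
grasp_force: 4.0
time_s: 12.0
position: [0.4656, 0.1632, 0.1177]
tool_rot: [1.0, 0.002, -0.001, -0.001]
force: [0.1, -0.9, -1.1]
gripper_width: 0.531
grasp_force: 4.0
yaw 0.14206339785382022 [-0.04  0.32 -0.45  2.03  0.19  0.83 -2.17]
0.86 [322.  83.  51.  55.] [0.5594 0.1654 0.038 ] [ 0.0938 -0.0041  0.0795]
0.55 [321. 179. 175. 330.] [0.4824 0.1666 0.038 ] [ 0.0168 -0.0055  0.0797]
jaws 0.89 [319. 181. 174. 330.]
```

View pics/w8.png

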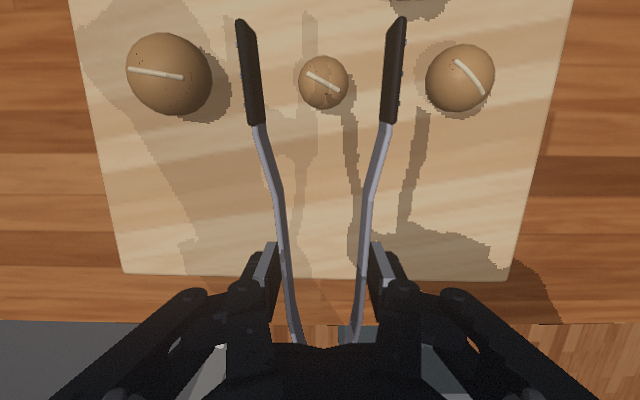

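The roll at (323,82) lies between the jaws at (248,70) and (393,70). The large roll at (168,74) and the medium at (460,78) are well outside. Work out the remaining offset.

```bash
python3 - <<'E'
from h import *
from scipy.spatial.transform import Rotation as R
c=capture('wrist'); o=manip.get_obs();M=R.from_quat(o['tool_rot']).as_matrix(); p=o['position']; print(c['cx'],c['cy'],c['dist_coeffs'])
T=np.array(c['extrinsics']); print((M.T@(T[:3,3]-p)).round(4))
zj=p[2]+.0115+.024
for a,b in [((241,22),(403,20)),((257,123),(388,122))]:
    A,B=at(c,a,zj),at(c,b,zj); print(((M.T@((A+B)/2-p))).round(4),np.linalg.norm(A-B))
q=at(c,(323,82),.034); print((M.T@(q-p)).round(4))
E
```

```text
323.3187723352606 198.0216644477552 [-0.02514594  0.          0.          0.          0.        ]
[ 0.0777 -0.0014 -0.162 ]
[ 0.1085 -0.0019 -0.0357] 0.062200732167917994
[ 0.0705 -0.0017 -0.0356] 0.05511936210528403
[ 0.0947 -0.0016  0.0841]
```

```bash
python3 -m pendant '[{"ax":0,"ay":0,"az":0,"tx":0.004,"ty":0,"tz":0.01,"jaw":53},{"ax":0,"ay":0,"az":0,"tx":0,"ty":0,"tz":0.02,"jaw":53},{"ax":0,"ay":0,"az":0,"tx":0,"ty":0,"tz":0.02,"jaw":53},{"ax":0,"ay":0,"az":0,"tx":0,"ty":0,"tz":0.01,"jaw":53},{"ax":0,"ay":0,"az":0,"tx":0,"ty":0,"tz":0,"jaw":53}]'
python3 - <<'E'
from h import *
from scipy.spatial.transform import Rotation as R
c=capture('wrist'); o=manip.get_obs();M=R.from_quat(o['tool_rot']).as_matrix(); p=o['position']
for d in look_for('roll_small',c)[:2]:
    q=at(c,d['bbox'][:2],.036); print(round(d['p'],2),np.round(d['bbox']),(M.T@(q-p)).round(4))
f=c['frame'].astype(int).sum(2)
for r in (40,70,100): print(r,np.where(f[r,180:460]<170)[0]+180)
E
```

```text
time_s: 12.7
position: [0.4702, 0.1591, 0.0573]
tool_rot: [1.0, -0.001, -0.002, 0.001]
force: [-0.7, -0.7, -1.0]
gripper_width: 0.53
grasp_force: 4.0
0.6 [314.  83.  67.  72.] [ 0.0892 -0.0056  0.0222]
40 [238 239 240 241 242 243 244 245 246 247 248 249 250 251 252 253 254 255
 256 386 387 388 389 390 391 392 393 394 395 396 397 400 401 402 403 404]
70 [242 243 244 245 246 247 248 249 250 251 252 253 254 255 256 257 258 259
 383 384 385 386 387 388 389 390 391 392 393 394 395 397 398 399 400 401]
100 [245 246 247 248 249 250 251 252 253 254 255 256 257 258 259 260 261 262
 263 381 382 383 384 385 386 387 388 389 390 391 392 394 395 396 397 452]
```

```bash
python3 -m pendant '[{"ax":0,"ay":0,"az":0,"tx":0,"ty":-0.002,"tz":0,"jaw":53},{"ax":0,"ay":0,"az":0,"tx":0,"ty":-0.001,"tz":0,"jaw":53},{"ax":0,"ay":0,"az":0,"tx":0,"ty":0,"tz":0,"jaw":53}]'
python3 - <<'E'
from h import *
from scipy.spatial.transform import Rotation as R
c=capture('wrist'); o=manip.get_obs();M=R.from_quat(o['tool_rot']).as_matrix(); p=o['position']; print(p)
for d in look_for('roll_small',c)[:2]:
    q=at(c,d['bbox'][:2],.036); print(round(d['p'],2),np.round(d['bbox']),(M.T@(q-p)).round(4))
E
```

```text
time_s: 13.1
position: [0.4716, 0.1637, 0.0596]
tool_rot: [1.0, 0.0, 0.001, -0.0]
force: [-0.2, 0.7, -0.1]
gripper_width: 0.535
grasp_force: 4.0
[0.47150178 0.1634867  0.05938989]
0.62 [321.  87.  65.  70.] [ 0.0881 -0.0027  0.0235]
```

```bash
python3 -m pendant '[{"ax":0,"ay":0,"az":0,"tx":-0.001,"ty":-0.001,"tz":0.01,"jaw":53},{"ax":0,"ay":0,"az":0,"tx":0,"ty":0,"tz":0.015,"jaw":53},{"ax":0,"ay":0,"az":0,"tx":0,"ty":0,"tz":0.01,"jaw":53},{"ax":0,"ay":0,"az":0,"tx":0,"ty":0,"tz":0.005,"jaw":53},{"ax":0,"ay":0,"az":0,"tx":0,"ty":0,"tz":0,"jaw":53}]'; python3 -m pendant '[{"ax":0,"ay":0,"az":0,"tx":0,"ty":0,"tz":0.003,"jaw":53},{"ax":0,"ay":0,"az":0,"tx":0,"ty":0,"tz":0,"jaw":53},{"ax":0,"ay":0,"az":0,"tx":0,"ty":0,"tz":0,"jaw":53}]'
python3 - <<'E'
from h import *
from scipy.spatial.transform import Rotation as R
c=capture('wrist'); o=manip.get_obs();M=R.from_quat(o['tool_rot']).as_matrix(); p=o['position']; print(p)
for d in look_for('roll_small',c)[:2]:
    q=at(c,d['bbox'][:2],.036); print(round(d['p'],2),np.round(d['bbox']),(M.T@(q-p)).round(4))
E
```

```text
time_s: 13.7
position: [0.4695, 0.164, 0.018]
tool_rot: [1.0, -0.0, -0.001, 0.0]
force: [-0.1, -0.8, -0.6]
gripper_width: 0.531
grasp_force: 4.0
time_s: 14.0
position: [0.4704, 0.1643, 0.0162]
tool_rot: [1.0, -0.0, 0.0, -0.0]
force: [-0.2, 0.0, -2.0]
gripper_width: 0.533
grasp_force: 4.0
[0.47046493 0.16429405 0.01621761]
0.83 [324.  78.  85.  92.] [ 0.0896 -0.0006 -0.0197]
0.29 [272. 183.  75. 326.] [ 0.0404 -0.0268 -0.0197]
```

```bash
python3 -m pendant '[{"ax":0,"ay":0,"az":0,"tx":0,"ty":0,"tz":0,"jaw":50},{"ax":0,"ay":0,"az":0,"tx":0,"ty":0,"tz":0,"jaw":47},{"ax":0,"ay":0,"az":0,"tx":0,"ty":0,"tz":0,"jaw":44},{"ax":0,"ay":0,"az":0,"tx":0,"ty":0,"tz":0,"jaw":42},{"ax":0,"ay":0,"az":0,"tx":0,"ty":0,"tz":0,"jaw":40}]' 25;  python3 -m pendant '[{"ax":0,"ay":0,"az":0,"tx":0,"ty":0,"tz":0,"jaw":36},{"ax":0,"ay":0,"az":0,"tx":0,"ty":0,"tz":0,"jaw":32},{"ax":0,"ay":0,"az":0,"tx":0,"ty":0,"tz":0,"jaw":30},{"ax":0,"ay":0,"az":0,"tx":0,"ty":0,"tz":0,"jaw":30},{"ax":0,"ay":0,"az":0,"tx":0,"ty":0,"tz":0,"jaw":30}]' 25
python3 - <<'E'
from h import *
from scipy.spatial.transform import Rotation as R
c=capture('wrist'); cv2.imwrite('pics/w9.png',c['frame'][:,:,::-1]);o=manip.get_obs();M=R.from_quat(o['tool_rot']).as_matrix(); p=o['position']; print(p)
for d in look_for('roll_small',c)[:2]:
    q=at(c,d['bbox'][:2],.036); print(round(d['p'],2),np.round(d['bbox']),(M.T@(q-p)).round(4))
f=c['frame'].astype(int).sum(2)
for r in (40,70,100): print(r,np.where(f[r,180:460]<170)[0]+180)
E
```

```text
time_s: 14.6
position: [0.4702, 0.1641, 0.0159]
tool_rot: [1.0, -0.0, -0.0, 0.0]
force: [0.1, -0.2, -0.9]
gripper_width: 0.407
grasp_force: 24.9
time_s: 15.1
position: [0.4702, 0.1642, 0.0159]
tool_rot: [1.0, -0.0, 0.0, 0.0]
force: [0.3, -0.8, -0.2]
gripper_width: 0.406
grasp_force: 24.9
[0.47022264 0.16419786 0.01590893]
0.78 [319.  76.  87.  95.] [ 0.0905 -0.0028 -0.0201]
40 [261 262 263 264 265 266 267 268 269 270 271 272 273 274 275 276 277 365
 366 367 368 369 370 371 372 373 374 376 377 378 379 380]
70 [263 264 265 266 267 268 269 270 271 272 273 274 275 276 277 278 364 365
 366 367 368 369 370 371 372 373 374 375 376 377 378 379]
100 [265 266 267 268 269 270 271 272 273 274 275 276 277 278 279 280 285 363
 364 365 366 367 368 369 370 371 372 373 374 375 376 377]
```

The jaws closed on the roll: width stalled at 0.406 and grasp force is 24.9 N. Lift gently.

```bash
python3 -m pendant '[{"ax":0,"ay":0,"az":0,"tx":0,"ty":0,"tz":-0.005,"jaw":30},{"ax":0,"ay":0,"az":0,"tx":0,"ty":0,"tz":-0.01,"jaw":30},{"ax":0,"ay":0,"az":0,"tx":0,"ty":0,"tz":-0.015,"jaw":30},{"ax":0,"ay":0,"az":0,"tx":0,"ty":0,"tz":-0.02,"jaw":30},{"ax":0,"ay":0,"az":0,"tx":0,"ty":0,"tz":-0.02,"jaw":30}]' 25;  python3 -m pendant '[{"ax":0,"ay":0,"az":0,"tx":0,"ty":0,"tz":-0.02,"jaw":30},{"ax":0,"ay":0,"az":0,"tx":0,"ty":0,"tz":-0.02,"jaw":30},{"ax":0,"ay":0,"az":0,"tx":0,"ty":0,"tz":-0.015,"jaw":30},{"ax":0,"ay":0,"az":0,"tx":0,"ty":0,"tz":-0.01,"jaw":30},{"ax":0,"ay":0,"az":0,"tx":0,"ty":0,"tz":-0.005,"jaw":30}]' 25; python3 -m pendant '[{"ax":0,"ay":0,"az":0,"tx":0,"ty":0,"tz":0,"jaw":30},{"ax":0,"ay":0,"az":0,"tx":0,"ty":0,"tz":0,"jaw":30},{"ax":0,"ay":0,"az":0,"tx":0,"ty":0,"tz":0,"jaw":30},{"ax":0,"ay":0,"az":0,"tx":0,"ty":0,"tz":0,"jaw":30},{"ax":0,"ay":0,"az":0,"tx":0,"ty":0,"tz":0,"jaw":30}]' 25
python3 - <<'E'
from h import *
c=capture('wrist'); cv2.imwrite('pics/w10.png',c['frame'][:,:,::-1])
for k in ('roll_small','tongs'):
  for d in look_for(k,c)[:4]: print(k,round(d['p'],2),np.round(d['bbox']))
f=c['frame'].astype(int).sum(2)
for r in (40,70,100): w=np.where(f[r,180:460]<170)[0]+180; print(r,w.min(),w.max())
a=cv2.imread('pics/w9.png')[20:130,285:360].astype(int);b=c['frame'][20:130,285:360,::-1].astype(int); print('mean diff in roll patch',np.abs(a-b).mean())
print('w9 mean col',a.mean((0,1)),b.mean((0,1)))
E
```

```text
time_s: 15.7
position: [0.4701, 0.1644, 0.0872]
tool_rot: [1.0, 0.0, 0.0, -0.0]
force: [0.9, 0.1, -1.2]
gripper_width: 0.412
grasp_force: 25.1
time_s: 16.2
position: [0.4705, 0.1645, 0.1572]
tool_rot: [1.0, -0.0, 0.001, -0.0]
force: [0.2, -0.8, -1.9]
gripper_width: 0.41
grasp_force: 25.1
time_s: 16.7
position: [0.4699, 0.1642, 0.1554]
tool_rot: [1.0, -0.0, -0.0, 0.0]
force: [0.6, -0.4, -2.2]
gripper_width: 0.411
grasp_force: 25.1
roll_small 0.17 [190.  84.  69.  70.]
tongs 0.74 [321. 180. 121. 331.]
40 261 380
70 263 378
100 222 377
mean diff in roll patch 13.124525252525252
w9 mean col [ 92.22690909 123.76       151.59381818] [103.4169697  136.73539394 165.26521212]
```

```bash
python3 - <<'E'
from h import *
for n in('top','wrist'):
    c=capture(n)
    for k in ('roll_small','shaker','garlic_bulb'):
        for d in look_for(k,c)[:4]: print(n,k,round(d['p'],2),np.round(d['bbox']))
a=cv2.imread('pics/w9.png')[:,:,::-1]; b=c['frame']
for r in (30,50,76,100,120): print(r,a[r,285:362:15].tolist(),b[r,285:362:15].tolist())
t=cv2.imread('pics/w9.png')[40:120,290:355]; m=cv2.matchTemplate(np.ascontiguousarray(b[:,:,::-1]),t,cv2.TM_CCOEFF_NORMED); print(cv2.minMaxLoc(m))
E
```

```text
top roll_small 0.56 [234. 178.  12.  13.]
top shaker 0.53 [224. 151.  18.  15.]
top garlic_bulb 0.57 [265. 152.  19.  12.]
wrist roll_small 0.9 [321.  77.  92.  95.]
wrist shaker 0.21 [320. 179. 124. 332.]
wrist garlic_bulb 0.66 [398.  11.  60.  20.]
wrist garlic_bulb 0.34 [324. 133. 442. 261.]
30 [[191, 166, 133], [174, 149, 120], [175, 152, 123], [195, 170, 139], [174, 150, 120], [168, 144, 114]] [[181, 155, 124], [197, 171, 137], [201, 176, 145], [200, 176, 144], [193, 168, 135], [198, 174, 144]]
50 [[106, 84, 64], [168, 133, 93], [171, 134, 95], [166, 131, 89], [151, 117, 82], [164, 133, 101]] [[179, 156, 126], [174, 139, 97], [176, 138, 98], [170, 135, 94], [156, 121, 86], [196, 169, 136]]
76 [[149, 115, 79], [169, 134, 94], [155, 140, 117], [191, 174, 146], [149, 116, 79], [114, 87, 59]] [[154, 121, 85], [176, 141, 100], [164, 149, 124], [195, 180, 152], [155, 121, 83], [117, 88, 60]]
100 [[71, 55, 38], [144, 111, 78], [148, 115, 80], [143, 110, 75], [124, 95, 65], [120, 101, 80]] [[79, 60, 43], [149, 116, 81], [155, 120, 85], [149, 116, 82], [130, 100, 69], [207, 184, 153]]
120 [[140, 121, 98], [142, 122, 100], [93, 71, 48], [85, 63, 43], [118, 100, 80], [117, 100, 80]] [[187, 164, 136], [187, 165, 135], [102, 78, 54], [85, 64, 41], [200, 179, 147], [201, 178, 146]]
(-0.6669618487358093, 0.8958848714828491, (0, 103), (289, 40))
```

The wrist view still shows the roll between the jaws at (321,77), unmoved after the 14 cm lift. Handing in.

```bash
python3 -c "
from workcell import manip
print(manip.hand_in())"
```

```text
the job is handed in; nothing more can be done
None
```

I handed the job in with the smallest roll squeezed between the tongs' jaws about 14 cm above the board and the gripper still squeezing at 25 N; the other rolls, shaker and garlic were not knowingly touched, and no verdict came back.

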